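Nip the oil sample cell in the light path of a clarity gauge

TASK

Put the yellow-capped amber oil cell upright into the guide channel of the clarity gauge, with its two clear faces across the light path, one facing the lamp window and the other the detector. Then slide the blue detector head along its rail until it carries the cell fully home and holds it gently nipped, flush between the two windows; let go and back away. The cell is glass, so never press it hard or tip it over, and leave the other things where they are.

Things in the scene. Friction and masses are not known exactly. Their poses are not given: they have to be found in the camera images.
- sample_cell: the sample cell: square glass block 30 x 30 x 88 mm, 0.11 kg, amber below, yellow cap from 65 mm up. Origin at the centre of its underside, z up. Clear amber faces look along its own +y and -y; black faces along its +x and -x (take it by these). A black line on the cap runs along y. Either clear face may face the lamp. Stands on a 3 mm mat. Chips if pressed over 15 N; a nip of 4 to 7 N holds it well.
- gauge: the gauge, fixed to the table: dark base plate 120 (x) x 350 (y) x 14 mm, origin at the centre of its underside, z up. The light path runs along its own y, over x = 0: detector head at -y, guide channel in the middle, grey lamp house at +y.
- channel (a point): point on the floor of the guide channel (a rubber strip level with the plate's top, 14 mm above the gauge's underside; it gives 1 mm per 5 N), on its centre line, 5 mm to -y of the gauge's origin; axes as the gauge's. At the start the cell can stand here. Aluminium guides 33 mm apart (1.5 mm play each side of the cell) run from 35 mm behind to 70 mm ahead (+y), straight for 7 mm up, then flared to 9 mm.
- lamp_house (a point): foot of the lamp house's face, on the light path, level with the channel floor; axes as the gauge's. House 90 x 90 mm, 85 mm high, towards +y. From it the rigid dark lamp window (28 mm wide, 54 mm high) sticks out towards -y by 15 to 41 mm: how far its flat face was left is not reported and must be found by feel.
- detector_head: the blue detector head, 74 (x) x 60 (y) x 66 mm, axes as the gauge's, origin at the centre of its underside, 24 mm above the gauge's. Slides only along the gauge's y (origin from y = -130 to 0 mm), +y closing; friction of about 7 N holds it where it is left. Its dark window, 26 mm wide, has its face 44 mm ahead (+y) of the origin and is sprung: 6 N per mm, 4 mm at most.
- head_post (a point): centre of the top of the black square post on the detector head, 16 x 16 mm, standing 38 mm above the head's flat top; 12 mm ahead (+y) of the head's origin. Push it from behind, or grip it, to slide the head.
- green_cell: sealed cell of the same size with green filling and green cap, standing on the mat; origin under its centre. Leave alone
- blank_cell: sealed cell of the same size, colourless with white cap, standing on the mat; origin under its centre. Leave alone
- spray_can: white spray can with blue band, 60 mm across, 170 mm tall, origin under its centre. Leave alone
- tape_roll: blue ring of tape, 90 mm across, 25 mm high, lying flat, origin under its centre. Leave alone
- jar: white jar with yellow lid, 70 mm across, 70 mm tall, origin under its centre. Leave alone
- screwdriver: red-handled screwdriver lying flat, 150 mm long, handle to its own -x. Leave alone
- carton: cardboard box 90 x 60 x 50 mm, origin under its centre. Leave alone

How it is judged:
On the way, in this order (a step that is already met when the one before it is completed fails the run):
1. the cell stands on the channel floor with its clear faces across the light path (x of sample_cell in the frame of gauge between -0.003 and 0.003 m and z of sample_cell in the frame of gauge between 0.01 and 0.0165 m and angle between sample_cell's own z axis and vertical below 0.05 rad and angle between the y axis of sample_cell and the y axis of gauge, either way round below 0.2 rad and y of sample_cell in the frame of gauge between -0.06 and 0.055 m), for 0.2 s.
2. the detector head nips the cell against the lamp window (contact force between sample_cell and detector_head above 3 N), for 0.2 s.
At the end, for the whole second after the job is handed in: the cell stands upright (within 3 degrees) on the channel floor, centred in the channel within 3 mm, its clear faces square to the light path within 2.3 degrees, at rest and nipped with more than 2.5 N between the detector head and the lamp window, and the fingers touch neither cell nor head (x of sample_cell in the frame of gauge between -0.003 and 0.003 m and z of sample_cell in the frame of gauge between 0.01 and 0.0165 m and angle between sample_cell's own z axis and vertical below 0.05 rad and angle between the y axis of sample_cell and the y axis of gauge, either way round below 0.04 rad and y of sample_cell in the frame of gauge between 0.016 and 0.051 m and contact force between sample_cell and detector_head above 2.5 N and linear speed of sample_cell below 0.01 m/s and contact force between the fingers and sample_cell below 0.1 N and contact force between the fingers and detector_head below 0.1 N).
It fails at once if the detector head presses the glass with more than 15 N (contact force between sample_cell and detector_head above 15 N).
It fails at once if the cell is pressed on the gauge with more than 20 N (contact force between sample_cell and gauge above 20 N).
It fails at once if the cell is tipped more than 35 degrees (angle between sample_cell's own z axis and vertical above 0.6 rad).
It fails at once if another thing is moved more than 20 mm (distance of any of green_cell, blank_cell, spray_can, tape_roll, jar, screwdriver, carton from where it was at the start of the episode above 0.02 m).
It also fails if it takes over 53 s, if anything falls off the work surface, if the arm or the gripper's body presses on something with over 40 N, if the wrist force passes 120 N, or if a joint passes its speed limit or range.

ROBOT

A 6-joint arm with a two-finger parallel gripper is mounted at the origin on the work surface. World frame = base frame: x ahead of the robot, y to its left, z up, the work surface at z = 0. Lengths are in m, angles in rad, forces in N, time in s.
With the tool pointing down it reaches from about 0.3 to 0.95 m from the base axis. Payload 3.1 kg.
Tool frame: the origin (TCP) lies at the centre of the arm's flange, where the gripper is bolted on; the fingertips stand 173 mm ahead of it and the grasp point (between the pads) lies 155 mm ahead of it (tcp_to_grasp is the distance from the TCP to the grasp point, in m); z points along the fingers, y is the direction in which the jaws open and shut (so a half turn about z gives the same grasp; the last joint's range is limited). The gripper opens to 85 mm and grips with 20 to 120 N. Pads are 22 mm wide; open, the fingers measure 114 mm over their backs; the gripper's body (76 mm by 85 mm) begins 54 mm behind the grasp point. The pads swing forward as they close: fully open they stand 13 mm farther back than shut.
Start: joints at [1.086, 0.308, 1.634, -0, 1.2, -0.07], TCP at [0.252, 0.572, 0.405] pointing down, gripper open.
Joint ranges: [-3.06, 3.06], [-0.79, 1.96], [0.05, 2.63], [-1.19, 4.34], [0.05, 2.64], [-2.94, 2.94]. Speed limits (rad/s): [2.79, 2.79, 3.14, 3.14, 3.14, 3.14].

INTERFACE

Orientations are given as a unit quaternion [x, y, z, w].
In Python, from workcell import sense, snapshot, get_calibration, hand_in, search_frame, tip_of, tcp_to_grasp gives the robot as it stands.
- The arm moves only by the tool play_rows, never from a script. Its argument "deltas" is a list of rows, each an object of numbers: "tx", "ty", "tz": the shift along the world's x, y, z as a fraction of full scale; "wx", "wy", "wz": the turn, a rotation vector about the world's x, y, z as a fraction of full scale; "claw": the opening, from 0 (shut) to 1 (fully open). A call has 1 to 12 rows; each row is the pose to reach, as a shift and turn from the pose commanded when the call began; what a row does not reach only later rows make up. Full scale, the value 1, is 1000 mm for a shift and 90 degrees for a turn. A row lasts 1/10 s, in which the tool goes at most 50 mm and 8.59 degrees, less where a joint would pass 70% of its speed; a pose out of reach is approached as far as the arm can. A call with a number of a shift or a turn outside -1 to 1 is refused whole. A call with a gripper value outside its range is refused whole. The fingers move at their own pace and stop on an object; "force" is the grip in N (left out, the last holds). Time passes only in rows, so rows that repeat a pose let the fingers close. It gives the time, the measured TCP pose, the force and the opening at its end, in the units of the state.
- sense(): the state, without advancing time (a new reading comes with each control period).
- snapshot(name): name is "side" or "top" or "wrist"; returns (picture, depth): 480x640x3 uint8, blue, green, red; 480x640 float32, m along the optical axis (not along the pixel's ray), 0 where there is no reading.
- get_calibration(name): a dict with "K" (3x3 intrinsics, pixels), "R" (3x3) and "t" (3): a world point X has camera coordinates R X + t; the wrist camera has in their place "tool_from_camera" (4x4, takes a point from camera to tool coordinates, whose origin is the TCP and whose axes are the flange's). Camera axes: x right, y down, z forward; pixel columns grow to the right and rows downward; lengths in m; the calibration is good to about 2 mm. A picture is of the moment at which its call begins: read the wrist's pose just before it. get_calibration takes no time and is no camera call.
- hand_in(): hands the job in, once; it reports no verdict.
Trained networks look in the newest picture that a camera, given by its name, has taken for a name from the list of things; names that differ only in an ending like _2 or _b are one class to them, and where a whole thing is asked for, a point or a joint stands for the part that bears it (a point fixed in the world has none). Each returns a list of dicts, best first, with "p" (0 to 1); they miss things now and then, are a little off and sometimes report something else, mostly with a low value. They report only what shows in the picture. A call takes as long as a camera call.
- search_frame(camera, target): "location" ([row, column] in pixels, amid what is visible of it).
- tip_of(camera, target): "location" ([row, column] in pixels: a listed point, or the origin of a listed thing).
The state is a dict: "t": time; "q": joint angles; "qvel": joint speeds; "tau": joint torques, N m; "eef_pos": TCP position; "tool_rot": TCP orientation; "contact_force": force on the tool from outside, world axes, zero at the start; "wrist_torque": the same for the moment, N m; "opening": opening from 0.0 (shut) to 1.0 (fully open).
Only numpy, scipy, OpenCV 4.12 (cv2) and the standard library are available. Lean on these libraries where they do the work, as an engineer would, in place of code of your own. Each camera call takes 0.05 s, during which the arm holds its last target. There are 200 camera calls.

## Working session

There is one attempt and no reset: what is moved stays moved. The work goes in short steps, Python scripts to look and compute and a tool call to move; the robot and the scene stay as the last step left them, time stands still between calls to the robot, and variables do not carry over. Pictures are saved under pics/ and viewed, about 8 in all and at most 12, crops included, and the job is handed in when it is done.

Besides the shell and the picture viewer there is one more tool, called after ">>>" in YAML: its name, and indented under it one key for each argument. play_rows: Moves the arm, as the interface text tells. Shift numbers are shares of 1000 mm and turn numbers shares of 90 degrees, none past 1 either way. Its arguments: {"type":"object","properties":{"deltas":{"type":"array"},"force":{"type":"number"}},"required":["deltas"]}

```bash
mkdir -p pics; cat > h.py <<'E'
import numpy as np,cv2
from scipy.spatial.transform import Rotation as Ro
from workcell import *
def cam(name):
    s=sense(); im,d=snapshot(name); c=get_calibration(name); K=np.array(c["K"])
    if name=="wrist":
        T=np.array(c["tool_from_camera"]); W=np.eye(4); W[:3,:3]=Ro.from_quat(s["tool_rot"]).as_matrix(); W[:3,3]=s["eef_pos"]; M=W@T
    else:
        M=np.eye(4); R=np.array(c["R"]); M[:3,:3]=R.T; M[:3,3]=-R.T@np.array(c["t"])
    return im,d,K,M
def ray(px,K,M):
    v=M[:3,:3]@np.linalg.inv(K)@np.array([px[1],px[0],1.]); return M[:3,3],v
def at_z(px,K,M,z):
    o,v=ray(px,K,M); return o+v*(z-o[2])/v[2]
def cloud(d,K,M):
    r,c=np.mgrid[:d.shape[0],:d.shape[1]]
    P=np.stack([(c-K[0,2])/K[0,0]*d,(r-K[1,2])/K[1,1]*d,d],-1)
    return P@M[:3,:3].T+M[:3,3]
E
python3 - <<'E'
from h import *
print(sense())
for n in ["top","side"]:
    im,d,K,M=cam(n); cv2.imwrite(f"pics/{n}0.png",im); np.savez(f"{n}0.npz",im=im,d=d,K=K,M=M); P=cloud(d,K,M)
    print(n,M[:3,3].round(3),M[:3,2].round(2))
    for t in ["sample_cell","gauge","channel","lamp_house","detector_head","head_post","green_cell","blank_cell","spray_can"]:
        for f in (search_frame,tip_of):
            try: r=f(n,t)
            except Exception as e: print(t,e);continue
            for x in r[:2]:
                l=x["location"]; i=tuple(np.clip(np.round(l).astype(int),0,[479,639])); print(t,f.__name__,np.round(l,1),round(x["p"],2),P[i].round(3))
E
```

```text
{'t': 0.0, 'q': array([ 1.08633563e+00,  3.09008222e-01,  1.63518012e+00, -2.13245513e-05,
        1.19966241e+00, -6.97179640e-02]), 'qvel': array([ 5.53770617e-04,  5.59614256e-05, -1.17126500e-03,  9.32521215e-04,
        1.38727016e-03, -9.65574412e-05]), 'tau': array([ 1.15234470e-04, -4.15268469e+01, -2.76657611e+01, -5.08652909e-05,
        1.01612791e-02, -5.42642454e-06]), 'eef_pos': array([0.25169048, 0.57162729, 0.40344767]), 'tool_rot': array([ 2.05884372e-01,  9.78575674e-01, -1.08869821e-03, -2.99306022e-04]), 'contact_force': array([0.28386071, 0.04016146, 0.74009318]), 'wrist_torque': array([-0.01342224,  0.07400972, -0.03011443]), 'opening': 1.0039367917376554}
top [ 0.366 -0.009  1.32 ] [ 0.13  0.02 -0.99]
sample_cell call [215.2 465.9] 0.65 [ 0.587 -0.332  0.089]
sample_cell call [220.5 462.9] 0.63 [ 0.577 -0.327  0.081]
gauge call [215.7 277.8] 0.85 [0.59  0.104 0.007]
gauge call [217.7 281.7] 0.57 [0.584 0.093 0.011]
channel call [218.7 276.8] 0.61 [0.581 0.105 0.011]
channel call [216.7 277.9] 0.93 [0.586 0.103 0.014]
channel call [220.7 465.3] 0.74 [ 0.576 -0.3
[... 1415 characters left out ...]
0.019]
detector_head call [250.4 335.9] 0.65 [ 0.553 -0.05   0.084]
detector_head call [397.6 430.8] 0.65 [ 0.612 -0.45   0.046]
detector_head call [260.9 337.7] 0.88 [ 0.559 -0.051  0.051]
head_post call [252.3 339.9] 0.69 [ 0.564 -0.047  0.074]
head_post call [226.4 335.9] 0.86 [ 0.562 -0.015  0.126]
green_cell call [334.9 330.1] 0.75 [ 0.475 -0.274  0.06 ]
green_cell call [349.9 326.1] 0.64 [ 0.466 -0.278  0.022]
blank_cell call [307.6 380.8] 0.9 [ 0.601 -0.223  0.054]
blank_cell call [322.5 377.4] 0.76 [ 0.595 -0.225  0.014]
blank_cell call [262.2 336.7] 0.28 [ 0.557 -0.05   0.048]
spray_can call [153.9 278.4] 0.58 [0.512 0.415 0.093]
spray_can call [176.4 279.8] 0.58 [0.516 0.418 0.015]
```

```bash
python3 - <<'E'
import cv2
im=cv2.imread("pics/top0.png"); a=cv2.resize(im[150:310,210:530],(800,400),interpolation=cv2.INTER_CUBIC)
cv2.imwrite("pics/a.png",a)
E
```

```text
(no output)
```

View pics/a.png

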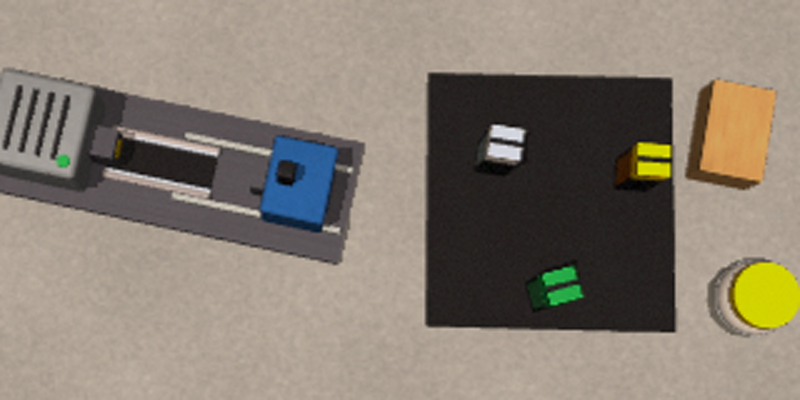

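View pics/side0.png

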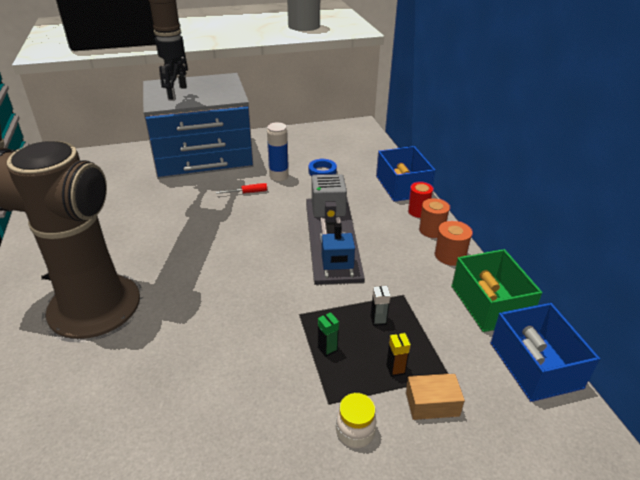

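```bash
cat > fit.py <<'E'
from h import *
def rect(P,m):
    xy=P[m][:,:2].astype(np.float32); r=cv2.minAreaRect(xy*1000); b=cv2.boxPoints(r)
    e=[b[1]-b[0],b[2]-b[1]]; L=[np.linalg.norm(v) for v in e]; a=[np.degrees(np.arctan2(v[1],v[0]))%180 for v in e]
    return np.round(r[0],1),np.round(L,1),np.round(a,2),m.sum()
def box(P,lo,hi): return np.all((P>lo)&(P<hi),-1)
E
python3 - <<'E'
from fit import *
z=np.load("top0.npz"); P=cloud(z["d"],z["K"],z["M"])
print("cell",rect(P,box(P,[.54,-.37,.082],[.64,-.29,.1])))
print("plate",rect(P,box(P,[.4,-.15,.008],[.75,.3,.15])))
print("headtop",rect(P,box(P,[.5,-.08,.082],[.65,.05,.1])))
print("post",rect(P,box(P,[.5,-.08,.118],[.65,.05,.14])))
print("house",rect(P,box(P,[.5,.09,.09],[.7,.35,.11])))
c=get_calibration("wrist"); print(np.round(c["tool_from_camera"],3),c["K"])
E
```

```text
cell (array([ 590.8, -342.3]), array([30.8, 30.3], dtype=float32), array([178.3,  88.3], dtype=float32), np.int64(185))
plate (array([604.6,  57.9]), array([294.1, 441.2], dtype=float32), array([172.08,  82.08], dtype=float32), np.int64(7124))
headtop (array([565.7, -20.5]), array([73.9, 59.9], dtype=float32), array([169.25,  79.25], dtype=float32), np.int64(772))
post (array([568.4,  -8.8]), array([16.9, 15.5], dtype=float32), array([168.06,  78.06], dtype=float32), np.int64(55))
house (array([611.7, 220. ]), array([90.5, 91.2], dtype=float32), array([169.01,  79.01], dtype=float32), np.int64(1493))
[[-0.    -0.958 -0.287  0.073]
 [ 1.    -0.001  0.    -0.   ]
 [-0.    -0.287  0.958  0.03 ]
 [ 0.     0.     0.     1.   ]] [[343.63436154   0.         315.15816608]
 [  0.         343.63436154 230.98623899]
 [  0.           0.           1.        ]]
```

>>> play_rows:
  deltas:
    - {"tx": 0.17,"ty": -0.457,"tz": 0.03,"wz": -0.377}
    - {"tx": 0.17,"ty": -0.457,"tz": 0.03,"wz": -0.377}
    - {"tx": 0.17,"ty": -0.457,"tz": 0.03,"wz": -0.377}
    - {"tx": 0.17,"ty": -0.457,"tz": 0.03,"wz": -0.377}
    - {"tx": 0.17,"ty": -0.457,"tz": 0.03,"wz": -0.377}
    - {"tx": 0.17,"ty": -0.457,"tz": 0.03,"wz": -0.377}
    - {"tx": 0.17,"ty": -0.457,"tz": 0.03,"wz": -0.377}
    - {"tx": 0.17,"ty": -0.457,"tz": 0.03,"wz": -0.377}
    - {"tx": 0.17,"ty": -0.457,"tz": 0.03,"wz": -0.377}
    - {"tx": 0.17,"ty": -0.457,"tz": 0.03,"wz": -0.377}
    - {"tx": 0.17,"ty": -0.457,"tz": 0.03,"wz": -0.377}
    - {"tx": 0.17,"ty": -0.457,"tz": 0.03,"wz": -0.377}

```text
$.deltas[0]: bad value
```

>>> play_rows:
  deltas:
    - {"tx": 0.17,"ty": -0.457,"tz": 0.03,"wx": 0,"wy": 0,"wz": -0.377,"claw": 1}
    - {"tx": 0.17,"ty": -0.457,"tz": 0.03,"wx": 0,"wy": 0,"wz": -0.377,"claw": 1}
    - {"tx": 0.17,"ty": -0.457,"tz": 0.03,"wx": 0,"wy": 0,"wz": -0.377,"claw": 1}
    - {"tx": 0.17,"ty": -0.457,"tz": 0.03,"wx": 0,"wy": 0,"wz": -0.377,"claw": 1}
    - {"tx": 0.17,"ty": -0.457,"tz": 0.03,"wx": 0,"wy": 0,"wz": -0.377,"claw": 1}
    - {"tx": 0.17,"ty": -0.457,"tz": 0.03,"wx": 0,"wy": 0,"wz": -0.377,"claw": 1}
    - {"tx": 0.17,"ty": -0.457,"tz": 0.03,"wx": 0,"wy": 0,"wz": -0.377,"claw": 1}
    - {"tx": 0.17,"ty": -0.457,"tz": 0.03,"wx": 0,"wy": 0,"wz": -0.377,"claw": 1}
    - {"tx": 0.17,"ty": -0.457,"tz": 0.03,"wx": 0,"wy": 0,"wz": -0.377,"claw": 1}
    - {"tx": 0.17,"ty": -0.457,"tz": 0.03,"wx": 0,"wy": 0,"wz": -0.377,"claw": 1}
    - {"tx": 0.17,"ty": -0.457,"tz": 0.03,"wx": 0,"wy": 0,"wz": -0.377,"claw": 1}

```text
t: 3.0
eef_pos: [0.4233, 0.1114, 0.4355]
tool_rot: [0.485, 0.874, -0.0, 0.002]
contact_force: [-0.3, 0.3, -0.7]
opening: 0.996
```

```bash
python3 - <<'E'
from fit import *
im,d,K,M=cam("wrist"); np.savez("w1.npz",im=im,d=d,K=K,M=M); P=cloud(d,K,M); cv2.imwrite("pics/w1.png",im)
print("headtop",rect(P,box(P,[.5,-.08,.082],[.65,.05,.1])))
print("post",rect(P,box(P,[.5,-.08,.118],[.65,.05,.14])))
print("house",rect(P,box(P,[.5,.09,.09],[.7,.35,.11])))
E
```

```text
headtop (array([566.4, -18.8]), array([74.1, 59.7], dtype=float32), array([168.96,  78.96], dtype=float32), np.int64(2532))
post (array([568.8,  -6.9]), array([16.9, 15.2], dtype=float32), array([172.9,  82.9], dtype=float32), np.int64(278))
house (array([611.6, 220.4]), array([90.4, 89.1], dtype=float32), array([168.95,  78.95], dtype=float32), np.int64(9303))
```

View pics/w1.png

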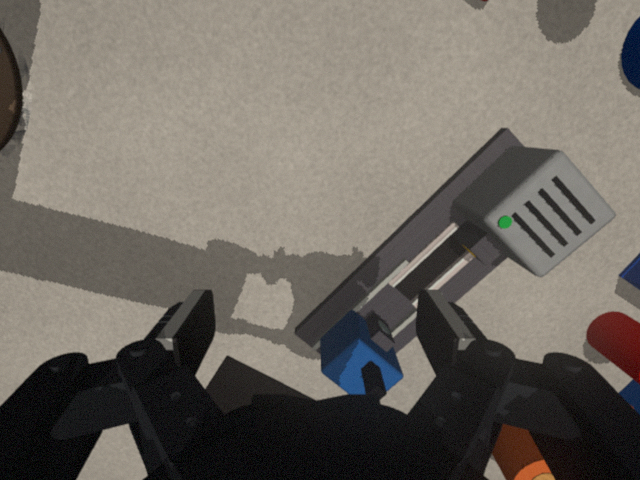

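>>> play_rows:
  deltas:
    - {"tx": 0.168,"ty": -0.454,"tz": -0.035,"wx": 0,"wy": 0,"wz": -0.377,"claw": 1}
    - {"tx": 0.168,"ty": -0.454,"tz": -0.035,"wx": 0,"wy": 0,"wz": -0.377,"claw": 1}
    - {"tx": 0.168,"ty": -0.454,"tz": -0.035,"wx": 0,"wy": 0,"wz": -0.377,"claw": 1}
    - {"tx": 0.168,"ty": -0.454,"tz": -0.035,"wx": 0,"wy": 0,"wz": -0.377,"claw": 1}
    - {"tx": 0.168,"ty": -0.454,"tz": -0.035,"wx": 0,"wy": 0,"wz": -0.377,"claw": 1}
    - {"tx": 0.168,"ty": -0.454,"tz": -0.035,"wx": 0,"wy": 0,"wz": -0.377,"claw": 1}
    - {"tx": 0.168,"ty": -0.454,"tz": -0.035,"wx": 0,"wy": 0,"wz": -0.377,"claw": 1}
    - {"tx": 0.168,"ty": -0.454,"tz": -0.035,"wx": 0,"wy": 0,"wz": -0.377,"claw": 1}
    - {"tx": 0.168,"ty": -0.454,"tz": -0.035,"wx": 0,"wy": 0,"wz": -0.377,"claw": 1}
    - {"tx": 0.168,"ty": -0.454,"tz": -0.035,"wx": 0,"wy": 0,"wz": -0.377,"claw": 1}
    - {"tx": 0.168,"ty": -0.454,"tz": -0.035,"wx": 0,"wy": 0,"wz": -0.377,"claw": 1}
    - {"tx": 0.168,"ty": -0.454,"tz": -0.035,"wx": 0,"wy": 0,"wz": -0.377,"claw": 1}

```text
t: 4.25
eef_pos: [0.5905, -0.3381, 0.3985]
tool_rot: [0.717, 0.697, 0.0, -0.001]
contact_force: [-0.1, 0.1, -0.7]
opening: 1.001
```

```bash
python3 - <<'E'
from fit import *
im,d,K,M=cam("wrist"); np.savez("w2.npz",im=im,d=d,K=K,M=M); P=cloud(d,K,M); cv2.imwrite("pics/w2.png",im)
s=sense();print(s["eef_pos"],Ro.from_quat(s["tool_rot"]).as_matrix()[:,1])
print("cell",rect(P,box(P,[.54,-.37,.082],[.64,-.29,.1])),np.median(P[box(P,[.54,-.37,.082],[.64,-.29,.1])][:,2]))
E
```

```text
[ 0.59029402 -0.33735818  0.39889144] [ 0.99962907 -0.02720053 -0.00135884]
cell (array([ 592.4, -342.2]), array([29.7, 30.8], dtype=float32), array([177.8,  87.8], dtype=float32), np.int64(1307)) 0.09147550273899979
```

View pics/w2.png

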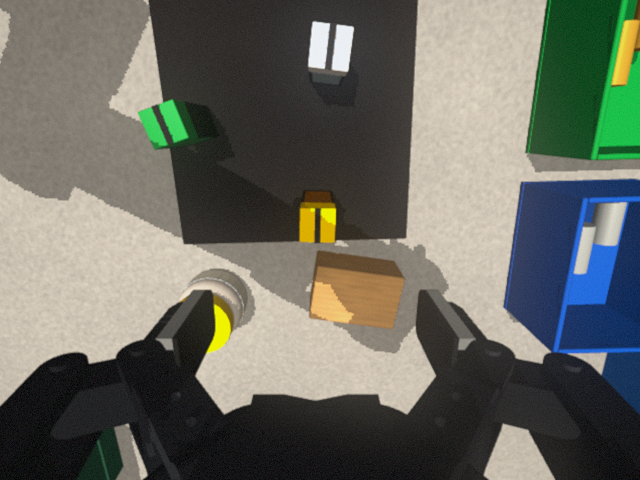

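>>> play_rows:
  deltas:
    - {"tx": 0.002,"ty": -0.004,"tz": -0.05,"wx": 0,"wy": 0,"wz": -0.004,"claw": 1}
    - {"tx": 0.002,"ty": -0.004,"tz": -0.1,"wx": 0,"wy": 0,"wz": -0.004,"claw": 1}
    - {"tx": 0.002,"ty": -0.004,"tz": -0.14,"wx": 0,"wy": 0,"wz": -0.004,"claw": 1}
    - {"tx": 0.002,"ty": -0.004,"tz": -0.17,"wx": 0,"wy": 0,"wz": -0.004,"claw": 1}
    - {"tx": 0.002,"ty": -0.004,"tz": -0.182,"wx": 0,"wy": 0,"wz": -0.004,"claw": 1}
    - {"tx": 0.002,"ty": -0.004,"tz": -0.182,"wx": 0,"wy": 0,"wz": -0.004,"claw": 1}
    - {"tx": 0.002,"ty": -0.004,"tz": -0.182,"wx": 0,"wy": 0,"wz": -0.004,"claw": 0.2}
    - {"tx": 0.002,"ty": -0.004,"tz": -0.182,"wx": 0,"wy": 0,"wz": -0.004,"claw": 0.2}
    - {"tx": 0.002,"ty": -0.004,"tz": -0.182,"wx": 0,"wy": 0,"wz": -0.004,"claw": 0.2}
    - {"tx": 0.002,"ty": -0.004,"tz": -0.182,"wx": 0,"wy": 0,"wz": -0.004,"claw": 0.2}
    - {"tx": 0.002,"ty": -0.004,"tz": -0.182,"wx": 0,"wy": 0,"wz": -0.004,"claw": 0.2}
    - {"tx": 0.002,"ty": -0.004,"tz": -0.182,"wx": 0,"wy": 0,"wz": -0.004,"claw": 0.2}
  force: 25

```text
t: 5.5
eef_pos: [0.5925, -0.3435, 0.2194]
tool_rot: [0.719, 0.695, 0.0, 0.001]
contact_force: [-0.6, 1.0, 6.2]
opening: 0.349
```

>>> play_rows:
  deltas:
    - {"tx": 0,"ty": 0,"tz": 0,"wx": 0,"wy": 0,"wz": 0,"claw": 0.2}
    - {"tx": 0,"ty": 0,"tz": 0,"wx": 0,"wy": 0,"wz": 0,"claw": 0.2}
    - {"tx": 0,"ty": 0,"tz": 0,"wx": 0,"wy": 0,"wz": 0,"claw": 0.2}
    - {"tx": 0,"ty": 0,"tz": 0,"wx": 0,"wy": 0,"wz": 0,"claw": 0.2}

```text
t: 5.9
eef_pos: [0.5925, -0.3435, 0.2194]
tool_rot: [0.719, 0.695, 0.0, 0.001]
contact_force: [-1.1, 1.8, 5.9]
opening: 0.346
```

```bash
python3 - <<'E'
from fit import *
a=np.radians(79.0); u=np.array([np.cos(a),np.sin(a)]); n=np.array([np.sin(a),-np.cos(a)])  # gauge y, gauge x
for f in ["w1","top0"]:
    z=np.load(f+".npz"); P=cloud(z["d"],z["K"],z["M"]); h=np.array([.566,-.0195]) if f=="w1" else np.array([.5657,-.0205])
    y=(P[...,:2]-h)@u; x=(P[...,:2]-h)@n; Z=P[...,2]
    m=(abs(x)<.075)&(Z>.008)&(Z<.019)&(y>-.12)&(y<.3)
    print(f,"plate y",np.percentile(y[m],[0,.5,1,99,99.5,100]).round(4)," x",np.percentile(x[m],[0,.5,99.5,100]).round(4))
    for lo in np.arange(.06,.22,.012):
        mm=(y>lo)&(y<lo+.012)&(abs(x)<.03)
        g=mm&(Z>.019)&(Z<.03)
        print(round(lo,3),"medZ|x|<10mm",np.median(Z[mm&(abs(x)<.01)]).round(3) if (mm&(abs(x)<.01)).any() else None,"guides x",[(x[g&(s*x>0)].mean().round(4) if (g&(s*x>0)).any() else None) for s in(-1,1)],g.sum())
    print("house", [( (np.array(c)-h)@u, (np.array(c)-h)@n) for c in [[.6116,.2203]]])
E
```

```text
w1 plate y [-0.0527 -0.0492 -0.0459  0.2932  0.2955  0.2982]  x [-0.0612 -0.0604  0.0596  0.0614]
0.06 medZ|x|<10mm 0.014 guides x [np.float64(-0.028), np.float64(0.0281)] 60
0.072 medZ|x|<10mm 0.014 guides x [np.float64(-0.0266), np.float64(0.0268)] 62
0.084 medZ|x|<10mm 0.014 guides x [np.float64(-0.0231), np.float64(0.019)] 128
0.096 medZ|x|<10mm 0.014 guides x [np.float64(-0.0229), None] 93
0.108 medZ|x|<10mm 0.015 guides x [np.float64(-0.0231), np.float64(0.0194)] 136
0.12 medZ|x|<10mm 0.014 guides x [np.float64(-0.0211), np.float64(0.0204)] 153
0.132 medZ|x|<10mm 0.014 guides x [np.float64(-0.0214), np.float64(0.02)] 154
0.144 medZ|x|<10mm 0.014 guides x [np.float64(-0.0211), np.float64(0.0203)] 150
0.156 medZ|x|<10mm 0.014 guides x [np.float64(-0.0215), np.float64(0.0202)] 160
0.168 medZ|x|<10mm 0.041 guides x [np.float64(-0.0197), np.float64(0.0202)] 154
0.18 medZ|x|<10mm 0.069 guides x [np.float64(-0.0178), None] 107
0.192 medZ|x|<10mm 0.074 guides x [np.float64(-0.0159), None] 42
0.204 medZ|x|<10mm 0.099 guides x [None, None] 0
0.216 medZ|x|<10mm 0.1 guides x [None, None] 0
[... 596 characters left out ...]
guides x [np.float64(-0.0214), np.float64(0.0203)] 26
0.132 medZ|x|<10mm 0.013 guides x [np.float64(-0.022), np.float64(0.0215)] 26
0.144 medZ|x|<10mm 0.014 guides x [np.float64(-0.0214), np.float64(0.0196)] 29
0.156 medZ|x|<10mm 0.013 guides x [np.float64(-0.0211), np.float64(0.0212)] 31
0.168 medZ|x|<10mm 0.036 guides x [np.float64(-0.0184), np.float64(0.0169)] 40
0.18 medZ|x|<10mm 0.067 guides x [np.float64(-0.0199), np.float64(0.0233)] 16
0.192 medZ|x|<10mm 0.072 guides x [np.float64(-0.0217), np.float64(0.0255)] 12
0.204 medZ|x|<10mm 0.098 guides x [None, None] 0
0.216 medZ|x|<10mm 0.098 guides x [None, None] 0
house [(np.float64(0.2451339586619809), np.float64(-0.0008901183664241883))]
```

>>> play_rows:
  deltas:
    - {"tx": 0,"ty": 0,"tz": 0.01,"wx": 0,"wy": 0,"wz": 0,"claw": 0.2}
    - {"tx": 0,"ty": 0,"tz": 0.04,"wx": 0,"wy": 0,"wz": 0,"claw": 0.2}
    - {"tx": 0,"ty": 0,"tz": 0.08,"wx": 0,"wy": 0,"wz": 0,"claw": 0.2}
    - {"tx": 0,"ty": 0,"tz": 0.12,"wx": 0,"wy": 0,"wz": 0,"claw": 0.2}
    - {"tx": 0,"ty": 0,"tz": 0.16,"wx": 0,"wy": 0,"wz": 0,"claw": 0.2}
    - {"tx": 0,"ty": 0,"tz": 0.18,"wx": 0,"wy": 0,"wz": 0,"claw": 0.2}
    - {"tx": 0,"ty": 0,"tz": 0.18,"wx": 0,"wy": 0,"wz": 0,"claw": 0.2}

```text
t: 6.6
eef_pos: [0.5929, -0.3437, 0.403]
tool_rot: [0.719, 0.695, 0.001, 0.004]
contact_force: [0.6, 0.3, -0.5]
opening: 0.347
```

>>> play_rows:
  deltas:
    - {"tx": -0.005,"ty": 0.04,"tz": 0,"wx": 0,"wy": 0,"wz": -0.02,"claw": 0.2}
    - {"tx": -0.005,"ty": 0.085,"tz": 0,"wx": 0,"wy": 0,"wz": -0.04,"claw": 0.2}
    - {"tx": -0.005,"ty": 0.13,"tz": 0,"wx": 0,"wy": 0,"wz": -0.06,"claw": 0.2}
    - {"tx": -0.005,"ty": 0.175,"tz": 0,"wx": 0,"wy": 0,"wz": -0.08,"claw": 0.2}
    - {"tx": -0.005,"ty": 0.22,"tz": 0,"wx": 0,"wy": 0,"wz": -0.1,"claw": 0.2}
    - {"tx": -0.005,"ty": 0.265,"tz": 0,"wx": 0,"wy": 0,"wz": -0.1,"claw": 0.2}
    - {"tx": -0.005,"ty": 0.31,"tz": 0,"wx": 0,"wy": 0,"wz": -0.1,"claw": 0.2}
    - {"tx": -0.005,"ty": 0.355,"tz": 0,"wx": 0,"wy": 0,"wz": -0.1,"claw": 0.2}
    - {"tx": -0.005,"ty": 0.4,"tz": 0,"wx": 0,"wy": 0,"wz": -0.1,"claw": 0.2}
    - {"tx": -0.005,"ty": 0.43,"tz": 0,"wx": 0,"wy": 0,"wz": -0.1,"claw": 0.2}
    - {"tx": -0.005,"ty": 0.439,"tz": 0,"wx": 0,"wy": 0,"wz": -0.1,"claw": 0.2}
    - {"tx": -0.005,"ty": 0.439,"tz": 0,"wx": 0,"wy": 0,"wz": -0.1,"claw": 0.2}

```text
t: 7.8
eef_pos: [0.5861, 0.097, 0.3957]
tool_rot: [0.771, 0.637, -0.002, -0.001]
contact_force: [0.2, -0.0, -1.0]
opening: 0.348
```

>>> play_rows:
  deltas:
    - {"tx": 0,"ty": 0,"tz": -0.04,"wx": 0,"wy": 0,"wz": 0,"claw": 0.2}
    - {"tx": 0,"ty": 0,"tz": -0.08,"wx": 0,"wy": 0,"wz": 0,"claw": 0.2}
    - {"tx": 0,"ty": 0,"tz": -0.1,"wx": 0,"wy": 0,"wz": 0,"claw": 0.2}
    - {"tx": 0,"ty": 0,"tz": -0.1,"wx": 0,"wy": 0,"wz": 0,"claw": 0.2}
    - {"tx": 0,"ty": 0,"tz": -0.1,"wx": 0,"wy": 0,"wz": 0,"claw": 0.2}

```text
t: 8.3
eef_pos: [0.587, 0.0946, 0.2972]
tool_rot: [0.772, 0.636, -0.001, -0.0]
contact_force: [-0.0, 0.1, -0.5]
opening: 0.348
```

```bash
python3 - <<'E'
from fit import *
im,d,K,M=cam("wrist"); np.savez("w3.npz",im=im,d=d,K=K,M=M); cv2.imwrite("pics/w3.png",im)
s=sense();R=Ro.from_quat(s["tool_rot"]).as_matrix();print(s["eef_pos"],R.round(4),s["contact_force"])
P=cloud(d,K,M)
T=(P-s["eef_pos"])@R  # tool coords
for lo in np.arange(.09,.22,.01):
    m=(abs(T[...,1])<.03)&(abs(T[...,0])<.025)&(T[...,2]>lo)&(T[...,2]<=lo+.01)
    if m.sum()>10: print(round(lo,3),m.sum(),np.percentile(T[m][:,0],[1,50,99]).round(4),np.percentile(T[m][:,1],[1,50,99]).round(4))
E
```

```text
[0.58767922 0.09491933 0.29862365] [[ 1.919e-01  9.814e-01  1.700e-03]
 [ 9.814e-01 -1.919e-01 -2.000e-04]
 [ 1.000e-04  1.700e-03 -1.000e+00]] [ 1.25817984  0.81417375 -0.16656692]
0.09 6583 [0.0088 0.0155 0.0172] [-0.0233 -0.0002  0.0225]
0.1 2528 [0.0084 0.0162 0.0171] [-0.0246  0.0032  0.0239]
0.11 822 [0.0064 0.0113 0.0139] [-0.0271 -0.0141  0.0292]
0.12 8105 [-0.0136  0.0054  0.0154] [-0.0276 -0.0006  0.0277]
0.13 2897 [-0.013   0.0117  0.016 ] [-0.0266  0.0011  0.0259]
0.14 1691 [0.0058 0.0151 0.016 ] [-0.0282 -0.0006  0.0273]
0.15 1460 [0.0057 0.015  0.0159] [-0.0284 -0.0003  0.0275]
0.16 1115 [0.0058 0.0152 0.0159] [-0.0278 -0.0007  0.0268]
0.17 571 [0.01   0.0154 0.0159] [-0.0161 -0.0007  0.0169]
0.18 468 [0.0149 0.0155 0.016 ] [-0.0153 -0.0003  0.0139]
0.19 394 [0.015  0.0155 0.016 ] [-0.0154 -0.001   0.0139]
0.2 339 [0.015  0.0155 0.016 ] [-0.0155 -0.0008  0.0138]
0.21 217 [0.0152 0.0156 0.0161] [-0.0155 -0.0014  0.0137]
```

View pics/w3.png

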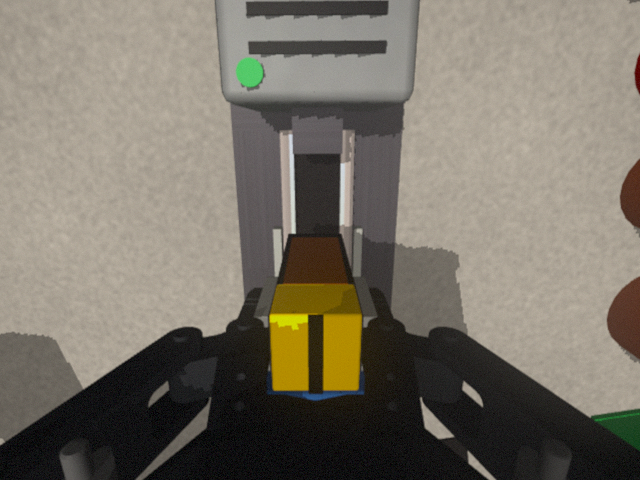

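```bash
python3 - <<'E'
from fit import *
z=np.load("w3.npz"); P=cloud(z["d"],z["K"],z["M"])
e=np.array([0.58767922,0.09491933,0.29862365]); R=np.array([[1.919e-01,9.814e-01,1.7e-03],[9.814e-01,-1.919e-01,-2e-4],[1e-4,1.7e-3,-1]])
T=(P-e)@R; x,y,h=T[...,0],T[...,1],P[...,2]
for lo in np.arange(.03,.075,.006):
    m=(x>lo)&(x<lo+.006)&(h>.0185)&(h<.026)&(abs(y)<.035)
    L=y[m&(y<0)];Rr=y[m&(y>0)]
    w=(x>lo)&(x<lo+.006)&(h>.03)&(h<.075)&(abs(y)<.03)
    pl=(x>lo)&(x<lo+.006)&(h>.009)&(h<.018)&(abs(y)<.075)
    print(lo.round(3),L.size and np.percentile(L,[2,50,98]).round(4),Rr.size and np.percentile(Rr,[2,50,98]).round(4),"win",w.sum() and np.percentile(y[w],[1,99]).round(4),"plate",np.percentile(y[pl],[.5,99.5]).round(4))
w=(abs(y)<.01)&(h>.03)&(h<.068)&(x>.03); print("window face x",np.percentile(x[w],[1,5,25,50]).round(4),"h",np.percentile(h[w],[1,99]))
b=(h>.09)&(h<.11)&(abs(y)<.06)&(x>.03); print("house top y",np.percentile(y[b],[.5,99.5]).round(4),"front x",np.percentile(x[b],[.5]))
q=P[b][:,:2].astype(np.float32)*1000
im=z["im"]; c=cv2.resize(im[100:250,230:410],(720,600),interpolation=cv2.INTER_CUBIC)
E
```

```text
0.03 [-0.0247 -0.0203 -0.016 ] [0.0172 0.0218 0.0263] win 0 plate [-0.0589  0.06  ]
0.036 [-0.0244 -0.0201 -0.0159] [0.0175 0.0217 0.0261] win 0 plate [-0.0587  0.0604]
0.042 [-0.025  -0.02   -0.0159] [0.0173 0.0215 0.0259] win 0 plate [-0.0589  0.0598]
0.048 [-0.0249 -0.0206 -0.0163] [0.0173 0.0214 0.0257] win 0 plate [-0.059  0.06 ]
0.054 [-0.0247 -0.0204 -0.0165] [0.0179 0.0218 0.0261] win [-0.0132  0.0143] plate [-0.059  0.06 ]
0.06 [-0.0252 -0.0209 -0.0169] [0.0184 0.0218 0.0261] win [-0.0132  0.0143] plate [-0.0592  0.0602]
0.066 [-0.025  -0.0208 -0.0168] [0.0183 0.0219 0.0259] win [-0.013   0.0142] plate [-0.0592  0.0601]
0.072 0 0 win [-0.0135  0.014 ] plate [-0.0592  0.0599]
window face x [0.0591 0.0603 0.0657 0.0716] h [0.06652619 0.06799072]
house top y [-0.0435  0.044 ] front x [0.0834065]
```

>>> play_rows:
  deltas:
    - {"tx": 0.001,"ty": 0,"tz": -0.02,"wx": 0,"wy": 0,"wz": 0,"claw": 0.2}
    - {"tx": 0.001,"ty": 0,"tz": -0.04,"wx": 0,"wy": 0,"wz": 0,"claw": 0.2}
    - {"tx": 0.001,"ty": 0,"tz": -0.05,"wx": 0,"wy": 0,"wz": 0,"claw": 0.2}
    - {"tx": 0.001,"ty": 0,"tz": -0.055,"wx": 0,"wy": 0,"wz": 0,"claw": 0.2}
    - {"tx": 0.001,"ty": 0,"tz": -0.058,"wx": 0,"wy": 0,"wz": 0,"claw": 0.2}
    - {"tx": 0.001,"ty": 0,"tz": -0.06,"wx": 0,"wy": 0,"wz": 0,"claw": 0.2}
    - {"tx": 0.001,"ty": 0,"tz": -0.06,"wx": 0,"wy": 0,"wz": 0,"claw": 0.2}
    - {"tx": 0.001,"ty": 0,"tz": -0.06,"wx": 0,"wy": 0,"wz": 0,"claw": 0.2}

```text
t: 9.15
eef_pos: [0.5882, 0.0961, 0.2383]
tool_rot: [0.772, 0.636, 0.0, 0.0]
contact_force: [-0.4, 0.0, -0.9]
opening: 0.348
```

>>> play_rows:
  deltas:
    - {"tx": 0,"ty": 0,"tz": -0.002,"wx": 0,"wy": 0,"wz": 0,"claw": 0.2}
    - {"tx": 0,"ty": 0,"tz": -0.003,"wx": 0,"wy": 0,"wz": 0,"claw": 0.2}
    - {"tx": 0,"ty": 0,"tz": -0.004,"wx": 0,"wy": 0,"wz": 0,"claw": 0.2}
    - {"tx": 0,"ty": 0,"tz": -0.005,"wx": 0,"wy": 0,"wz": 0,"claw": 0.2}
    - {"tx": 0,"ty": 0,"tz": -0.005,"wx": 0,"wy": 0,"wz": 0,"claw": 0.2}

```text
t: 9.65
eef_pos: [0.5878, 0.096, 0.2324]
tool_rot: [0.772, 0.636, -0.0, -0.0]
contact_force: [-0.9, 0.2, -0.8]
opening: 0.347
```

>>> play_rows:
  deltas:
    - {"tx": 0,"ty": 0,"tz": -0.001,"wx": 0,"wy": 0,"wz": 0,"claw": 0.2}
    - {"tx": 0,"ty": 0,"tz": -0.0015,"wx": 0,"wy": 0,"wz": 0,"claw": 0.2}
    - {"tx": 0,"ty": 0,"tz": -0.0015,"wx": 0,"wy": 0,"wz": 0,"claw": 0.2}

```text
t: 9.95
eef_pos: [0.5878, 0.096, 0.2311]
tool_rot: [0.772, 0.636, -0.0, -0.0]
contact_force: [0.3, 0.6, -1.7]
opening: 0.348
```

>>> play_rows:
  deltas:
    - {"tx": 0,"ty": 0,"tz": -0.0005,"wx": 0,"wy": 0,"wz": 0,"claw": 0.2}
    - {"tx": 0,"ty": 0,"tz": -0.001,"wx": 0,"wy": 0,"wz": 0,"claw": 0.2}
    - {"tx": 0,"ty": 0,"tz": -0.001,"wx": 0,"wy": 0,"wz": 0,"claw": 0.2}

```text
t: 10.25
eef_pos: [0.588, 0.096, 0.2303]
tool_rot: [0.772, 0.636, 0.0, 0.0]
contact_force: [0.3, 0.3, -0.5]
opening: 0.344
```

>>> play_rows:
  deltas:
    - {"tx": 0,"ty": 0,"tz": -0.0005,"wx": 0,"wy": 0,"wz": 0,"claw": 0.2}
    - {"tx": 0,"ty": 0,"tz": -0.001,"wx": 0,"wy": 0,"wz": 0,"claw": 0.2}
    - {"tx": 0,"ty": 0,"tz": -0.001,"wx": 0,"wy": 0,"wz": 0,"claw": 0.2}

```text
t: 10.55
eef_pos: [0.588, 0.096, 0.2296]
tool_rot: [0.772, 0.636, 0.0, 0.0]
contact_force: [-1.1, 0.3, 2.8]
opening: 0.347
```

```bash
python3 - <<'E'
from workcell import *
s=sense(); print(s["eef_pos"],s["contact_force"],s["wrist_torque"],s["tau"])
E
```

```text
[0.58800234 0.09601393 0.22962067] [-1.10532418  0.26644069  2.79948052] [-0.02610839  0.24215711 -0.05211682] [-1.09324430e-01 -4.08830738e+01 -2.15440518e+01  4.30878172e-04
 -4.51259818e-01 -4.06952706e-03]
```

>>> play_rows:
  deltas:
    - {"tx": 0,"ty": 0,"tz": 0.0005,"wx": 0,"wy": 0,"wz": 0,"claw": 0.45}
    - {"tx": 0,"ty": 0,"tz": 0.0005,"wx": 0,"wy": 0,"wz": 0,"claw": 0.6}
    - {"tx": 0,"ty": 0,"tz": 0.0005,"wx": 0,"wy": 0,"wz": 0,"claw": 0.8}
    - {"tx": 0,"ty": 0,"tz": 0.0005,"wx": 0,"wy": 0,"wz": 0,"claw": 0.8}
    - {"tx": 0,"ty": 0,"tz": 0.01,"wx": 0,"wy": 0,"wz": 0,"claw": 0.8}
    - {"tx": 0,"ty": 0,"tz": 0.04,"wx": 0,"wy": 0,"wz": 0,"claw": 0.8}
    - {"tx": 0,"ty": 0,"tz": 0.08,"wx": 0,"wy": 0,"wz": 0,"claw": 0.8}
    - {"tx": 0,"ty": 0,"tz": 0.12,"wx": 0,"wy": 0,"wz": 0,"claw": 0.8}
    - {"tx": 0,"ty": 0,"tz": 0.14,"wx": 0,"wy": 0,"wz": 0,"claw": 0.8}
    - {"tx": 0,"ty": 0,"tz": 0.14,"wx": 0,"wy": 0,"wz": 0,"claw": 0.8}

```text
t: 11.55
eef_pos: [0.5896, 0.0962, 0.3747]
tool_rot: [0.772, 0.636, 0.004, 0.003]
contact_force: [-0.8, 0.2, 1.0]
opening: 0.796
```

```bash
python3 - <<'E'
from fit import *
im,d,K,M=cam("wrist"); np.savez("w4.npz",im=im,d=d,K=K,M=M); cv2.imwrite("pics/w4.png",im)
s=sense();R=Ro.from_quat(s["tool_rot"]).as_matrix();e=s["eef_pos"];print(e,R[:,1])
P=cloud(d,K,M)
print("cell",rect(P,box(P,[.54,.06,.095],[.64,.13,.11])))
print("headtop",rect(P,box(P,[.5,-.08,.082],[.65,.05,.097])))
print("post",rect(P,box(P,[.5,-.08,.118],[.65,.05,.14])))
E
```

```text
[0.58859963 0.09605566 0.37193219] [ 0.98166188 -0.19056332  0.00505812]
cell (array([588.5,  97.7]), array([29.7, 29.9], dtype=float32), array([169.21,  79.21], dtype=float32), np.int64(1630))
headtop (array([567.4, -19.1]), array([74. , 60.9], dtype=float32), array([169.2,  79.2], dtype=float32), np.int64(4368))
post (array([569.5,  -7.5]), array([15.9, 16.9], dtype=float32), array([169.23,  79.23], dtype=float32), np.int64(545))
```

View pics/w4.png

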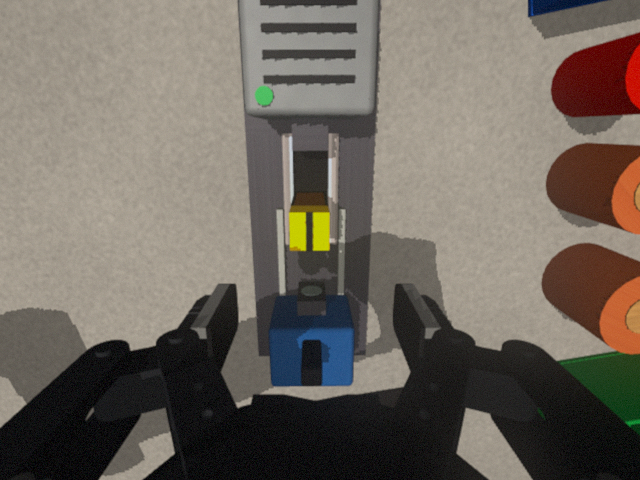

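>>> play_rows:
  deltas:
    - {"tx": -0.01,"ty": -0.04,"tz": 0,"wx": 0,"wy": 0,"wz": 0,"claw": 0.8}
    - {"tx": -0.019,"ty": -0.085,"tz": 0,"wx": 0,"wy": 0,"wz": 0,"claw": 0.8}
    - {"tx": -0.0195,"ty": -0.104,"tz": -0.01,"wx": 0,"wy": 0,"wz": 0,"claw": 0.8}
    - {"tx": -0.0195,"ty": -0.104,"tz": -0.05,"wx": 0,"wy": 0,"wz": 0,"claw": 0.8}
    - {"tx": -0.0195,"ty": -0.104,"tz": -0.08,"wx": 0,"wy": 0,"wz": 0,"claw": 0.8}
    - {"tx": -0.0195,"ty": -0.104,"tz": -0.097,"wx": 0,"wy": 0,"wz": 0,"claw": 0.8}
    - {"tx": -0.0195,"ty": -0.104,"tz": -0.097,"wx": 0,"wy": 0,"wz": 0,"claw": 0.8}
    - {"tx": -0.0195,"ty": -0.104,"tz": -0.097,"wx": 0,"wy": 0,"wz": 0,"claw": 0.8}

```text
t: 12.4
eef_pos: [0.5678, -0.0079, 0.2709]
tool_rot: [0.772, 0.636, -0.001, -0.001]
contact_force: [0.7, -0.5, -0.2]
opening: 0.802
```

```bash
python3 - <<'E'
from fit import *
im,d,K,M=cam("wrist"); cv2.imwrite("pics/w5.png",im)
s=sense();R=Ro.from_quat(s["tool_rot"]).as_matrix();e=s["eef_pos"];print(e,R[:,1],s["contact_force"])
P=cloud(d,K,M);T=(P-e)@R
m=(abs(T[...,1])<.03)&(abs(T[...,0])<.03)&(P[...,2]>.121)&(P[...,2]<.135)
print(m.sum(),np.percentile(T[m],[1,50,99],axis=0).round(4))
E
```

```text
[ 0.56850878 -0.00795005  0.2721544 ] [ 9.81696141e-01 -1.90453779e-01 -2.10117602e-04] [-0.52633433 -0.20152422  0.17866881]
1861 [[-0.0074 -0.0069  0.1425]
 [ 0.0025  0.0008  0.144 ]
 [ 0.0083  0.0087  0.1508]]
```

View pics/w5.png

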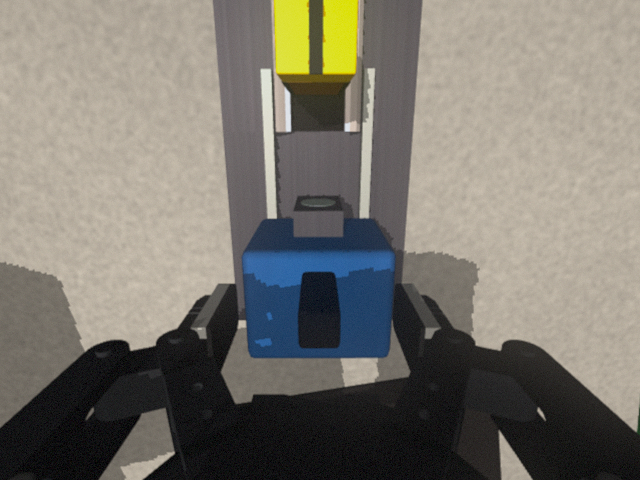

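>>> play_rows:
  deltas:
    - {"tx": 0.0008,"ty": 0,"tz": 0,"wx": 0,"wy": 0,"wz": 0,"claw": 0}
    - {"tx": 0.0008,"ty": 0,"tz": 0,"wx": 0,"wy": 0,"wz": 0,"claw": 0}
    - {"tx": 0.0008,"ty": 0,"tz": 0,"wx": 0,"wy": 0,"wz": 0,"claw": 0}
    - {"tx": 0.0008,"ty": 0,"tz": 0,"wx": 0,"wy": 0,"wz": 0,"claw": 0}
    - {"tx": 0.0008,"ty": 0,"tz": 0,"wx": 0,"wy": 0,"wz": 0,"claw": 0}
    - {"tx": 0.0008,"ty": 0,"tz": 0,"wx": 0,"wy": 0,"wz": 0,"claw": 0}
    - {"tx": 0.0008,"ty": 0,"tz": 0,"wx": 0,"wy": 0,"wz": 0,"claw": 0}
    - {"tx": 0.0008,"ty": 0,"tz": 0,"wx": 0,"wy": 0,"wz": 0,"claw": 0}
  force: 40

```text
t: 13.25
eef_pos: [0.569, -0.0078, 0.2732]
tool_rot: [0.771, 0.636, -0.0, -0.0]
contact_force: [-2.9, -0.4, 5.3]
opening: 0.176
```

>>> play_rows:
  deltas:
    - {"tx": 0.0004,"ty": 0.002,"tz": 0,"wx": 0,"wy": 0,"wz": 0,"claw": 0}
    - {"tx": 0.0011,"ty": 0.006,"tz": 0,"wx": 0,"wy": 0,"wz": 0,"claw": 0}
    - {"tx": 0.0021,"ty": 0.011,"tz": 0,"wx": 0,"wy": 0,"wz": 0,"claw": 0}
    - {"tx": 0.0031,"ty": 0.016,"tz": 0,"wx": 0,"wy": 0,"wz": 0,"claw": 0}
    - {"tx": 0.004,"ty": 0.021,"tz": 0,"wx": 0,"wy": 0,"wz": 0,"claw": 0}
    - {"tx": 0.005,"ty": 0.026,"tz": 0,"wx": 0,"wy": 0,"wz": 0,"claw": 0}
    - {"tx": 0.0059,"ty": 0.031,"tz": 0,"wx": 0,"wy": 0,"wz": 0,"claw": 0}
    - {"tx": 0.0069,"ty": 0.036,"tz": 0,"wx": 0,"wy": 0,"wz": 0,"claw": 0}
    - {"tx": 0.0078,"ty": 0.041,"tz": 0,"wx": 0,"wy": 0,"wz": 0,"claw": 0}
    - {"tx": 0.0088,"ty": 0.046,"tz": 0,"wx": 0,"wy": 0,"wz": 0,"claw": 0}
    - {"tx": 0.0094,"ty": 0.049,"tz": 0,"wx": 0,"wy": 0,"wz": 0,"claw": 0}
    - {"tx": 0.0094,"ty": 0.049,"tz": 0,"wx": 0,"wy": 0,"wz": 0,"claw": 0}

```text
t: 14.45
eef_pos: [0.5782, 0.04, 0.2732]
tool_rot: [0.771, 0.637, -0.002, 0.0]
contact_force: [-4.2, -4.5, 6.9]
opening: 0.18
```

```bash
python3 - <<'E'
from fit import *
im,d,K,M=cam("wrist"); np.savez("w6.npz",im=im,d=d,K=K,M=M); cv2.imwrite("pics/w6.png",im)
s=sense();R=Ro.from_quat(s["tool_rot"]).as_matrix();e=s["eef_pos"];print(e,s["contact_force"])
P=cloud(d,K,M);T=(P-e)@R
x,y,h=T[...,0],T[...,1],P[...,2]
m=(abs(y)<.03)&(h>.095)&(h<.112)&(x>.02)&(x<.1); print("cell",np.percentile(x[m],[.5,50,99.5]).round(4),np.percentile(y[m],[.5,99.5]).round(4))
m=(abs(y)<.02)&(h>.02)&(h<.088)&(x>.02)&(x<.1)
for lo in np.arange(.02,.1,.006):
    q=m&(x>lo)&(x<lo+.006); print(lo.round(3),q.sum(),q.sum() and np.percentile(h[q],[1,50,99]).round(3),q.sum() and np.percentile(y[q],[1,99]).round(3))
E
```

```text
[0.57816052 0.03999157 0.27317319] [-4.18318765 -4.97694352  6.36944943]
cell [0.044  0.0594 0.0735] [-0.0153  0.0143]
0.02 585 [0.021 0.067 0.069] [-0.019  0.019]
0.026 838 [0.021 0.067 0.069] [-0.017  0.016]
0.032 139 [0.047 0.052 0.068] [-0.01   0.013]
0.038 0 0 0
0.044 0 0 0
0.05 0 0 0
0.056 0 0 0
0.062 0 0 0
0.068 5 [0.022 0.022 0.023] [0.017 0.019]
0.074 119 [0.02  0.021 0.023] [-0.02  0.02]
0.08 116 [0.02  0.022 0.023] [-0.02  0.02]
0.086 125 [0.02  0.022 0.023] [-0.02  0.02]
0.092 130 [0.02  0.022 0.023] [-0.02  0.02]
0.098 39 [0.02  0.022 0.023] [-0.02  0.02]
```

>>> play_rows:
  deltas:
    - {"tx": 0.0006,"ty": 0.003,"tz": 0,"wx": 0,"wy": 0,"wz": 0,"claw": 0}
    - {"tx": 0.0011,"ty": 0.006,"tz": 0,"wx": 0,"wy": 0,"wz": 0,"claw": 0}
    - {"tx": 0.0015,"ty": 0.008,"tz": 0,"wx": 0,"wy": 0,"wz": 0,"claw": 0}
    - {"tx": 0.0018,"ty": 0.0095,"tz": 0,"wx": 0,"wy": 0,"wz": 0,"claw": 0}
    - {"tx": 0.002,"ty": 0.0105,"tz": 0,"wx": 0,"wy": 0,"wz": 0,"claw": 0}
    - {"tx": 0.0022,"ty": 0.0115,"tz": 0,"wx": 0,"wy": 0,"wz": 0,"claw": 0}
    - {"tx": 0.0024,"ty": 0.0125,"tz": 0,"wx": 0,"wy": 0,"wz": 0,"claw": 0}
    - {"tx": 0.0026,"ty": 0.0135,"tz": 0,"wx": 0,"wy": 0,"wz": 0,"claw": 0}
    - {"tx": 0.0028,"ty": 0.0145,"tz": 0,"wx": 0,"wy": 0,"wz": 0,"claw": 0}
    - {"tx": 0.0031,"ty": 0.016,"tz": 0,"wx": 0,"wy": 0,"wz": 0,"claw": 0}
    - {"tx": 0.0034,"ty": 0.018,"tz": 0,"wx": 0,"wy": 0,"wz": 0,"claw": 0}
    - {"tx": 0.0038,"ty": 0.02,"tz": 0,"wx": 0,"wy": 0,"wz": 0,"claw": 0}

```text
t: 15.7
eef_pos: [0.5819, 0.0593, 0.2732]
tool_rot: [0.771, 0.637, -0.002, 0.001]
contact_force: [-4.7, -7.7, 7.1]
opening: 0.176
```

>>> play_rows:
  deltas:
    - {"tx": 0.0004,"ty": 0.002,"tz": 0,"wx": 0,"wy": 0,"wz": 0,"claw": 0}
    - {"tx": 0.0008,"ty": 0.004,"tz": 0,"wx": 0,"wy": 0,"wz": 0,"claw": 0}
    - {"tx": 0.0012,"ty": 0.006,"tz": 0,"wx": 0,"wy": 0,"wz": 0,"claw": 0}
    - {"tx": 0.0015,"ty": 0.008,"tz": 0,"wx": 0,"wy": 0,"wz": 0,"claw": 0}
    - {"tx": 0.0019,"ty": 0.01,"tz": 0,"wx": 0,"wy": 0,"wz": 0,"claw": 0}
    - {"tx": 0.0023,"ty": 0.012,"tz": 0,"wx": 0,"wy": 0,"wz": 0,"claw": 0}
    - {"tx": 0.0027,"ty": 0.014,"tz": 0,"wx": 0,"wy": 0,"wz": 0,"claw": 0}
    - {"tx": 0.0031,"ty": 0.016,"tz": 0,"wx": 0,"wy": 0,"wz": 0,"claw": 0}
    - {"tx": 0.0034,"ty": 0.018,"tz": 0,"wx": 0,"wy": 0,"wz": 0,"claw": 0}
    - {"tx": 0.0038,"ty": 0.02,"tz": 0,"wx": 0,"wy": 0,"wz": 0,"claw": 0}

```text
t: 16.7
eef_pos: [0.5857, 0.0793, 0.2732]
tool_rot: [0.771, 0.637, -0.002, 0.001]
contact_force: [-4.0, -6.8, 7.0]
opening: 0.178
```

```bash
cat > chk.py <<'E'
from fit import *
import sys
im,d,K,M=cam("wrist"); cv2.imwrite(f"pics/{sys.argv[1]}.png",im)
s=sense();R=Ro.from_quat(s["tool_rot"]).as_matrix();e=s["eef_pos"];f=s["contact_force"];print(e,f,"along",f@[.1874,.9823,0])
P=cloud(d,K,M);T=(P-e)@R
x,y,h=T[...,0],T[...,1],P[...,2]
m=(abs(y)<.03)&(h>.096)&(h<.112)&(x>.02)&(x<.07); print("cell",np.percentile(x[m],[.5,50,99.5]).round(4),np.percentile(y[m],[.5,99.5]).round(4))
m=(abs(y)<.012)&(h>.03)&(h<.08)&(x>.05); print("lampwin",np.percentile(x[m],[1,5,10,30]).round(4))
m=(h>.09)&(h<.11)&(abs(y)<.06)&(x>.075); print("house front",np.percentile(x[m],[.5,2]).round(4))
E
python3 chk.py w7
```

```text
[0.58569786 0.07958451 0.27315314] [-4.32767757 -6.50085073  6.03023923] along -7.196792446889562
cell [0.0314 0.0472 0.0612] [-0.0153  0.0143]
lampwin [0.0612 0.0613 0.0752 0.0811]
house front [0.0993 0.0995]
```

View pics/w7.png

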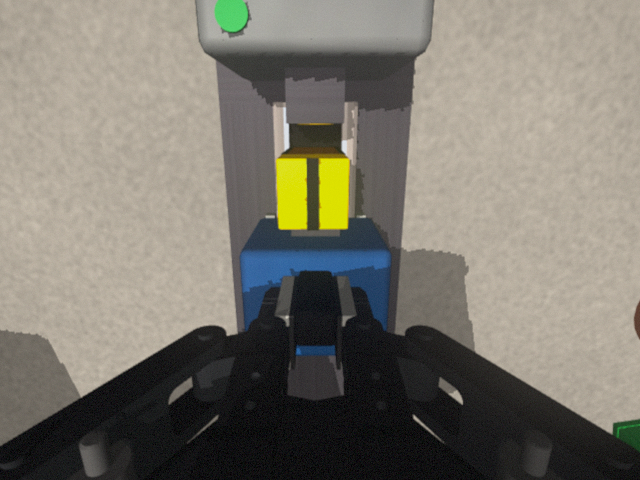

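>>> play_rows:
  deltas:
    - {"tx": 0.0002,"ty": 0.001,"tz": 0,"wx": 0,"wy": 0,"wz": 0,"claw": 0}
    - {"tx": 0.0004,"ty": 0.002,"tz": 0,"wx": 0,"wy": 0,"wz": 0,"claw": 0}
    - {"tx": 0.0006,"ty": 0.003,"tz": 0,"wx": 0,"wy": 0,"wz": 0,"claw": 0}
    - {"tx": 0.0008,"ty": 0.004,"tz": 0,"wx": 0,"wy": 0,"wz": 0,"claw": 0}
    - {"tx": 0.001,"ty": 0.005,"tz": 0,"wx": 0,"wy": 0,"wz": 0,"claw": 0}
    - {"tx": 0.0011,"ty": 0.006,"tz": 0,"wx": 0,"wy": 0,"wz": 0,"claw": 0}
    - {"tx": 0.0013,"ty": 0.007,"tz": 0,"wx": 0,"wy": 0,"wz": 0,"claw": 0}

```text
t: 17.45
eef_pos: [0.587, 0.0863, 0.2732]
tool_rot: [0.771, 0.637, -0.002, 0.001]
contact_force: [-5.0, -6.8, 6.3]
opening: 0.179
```

```bash
python3 chk.py w8
```

```text
[0.5869932  0.08642142 0.27317438] [-4.29051502 -6.28443848  5.7696652 ] along -6.977246433992425
cell [0.0317 0.0474 0.0614] [-0.0153  0.0143]
lampwin [0.0614 0.0615 0.0684 0.0744]
house front [0.0924 0.0927]
```

>>> play_rows:
  deltas:
    - {"tx": 0.0001,"ty": 0.0005,"tz": 0,"wx": 0,"wy": 0,"wz": 0,"claw": 0}
    - {"tx": 0.0002,"ty": 0.001,"tz": 0,"wx": 0,"wy": 0,"wz": 0,"claw": 0}
    - {"tx": 0.0002,"ty": 0.001,"tz": 0,"wx": 0,"wy": 0,"wz": 0,"claw": 0}

```text
t: 17.8
eef_pos: [0.5872, 0.0873, 0.2732]
tool_rot: [0.771, 0.637, -0.002, 0.001]
contact_force: [-4.9, -7.3, 7.3]
opening: 0.176
```

>>> play_rows:
  deltas:
    - {"tx": 0.0001,"ty": 0.0005,"tz": 0,"wx": 0,"wy": 0,"wz": 0,"claw": 0}
    - {"tx": 0.0002,"ty": 0.001,"tz": 0,"wx": 0,"wy": 0,"wz": 0,"claw": 0}
    - {"tx": 0.0002,"ty": 0.001,"tz": 0,"wx": 0,"wy": 0,"wz": 0,"claw": 0}

```text
t: 18.1
eef_pos: [0.5874, 0.0883, 0.2732]
tool_rot: [0.771, 0.637, -0.002, 0.001]
contact_force: [-4.8, -6.3, 6.7]
opening: 0.181
```

>>> play_rows:
  deltas:
    - {"tx": 0.0001,"ty": 0.0005,"tz": 0,"wx": 0,"wy": 0,"wz": 0,"claw": 0}
    - {"tx": 0.0002,"ty": 0.001,"tz": 0,"wx": 0,"wy": 0,"wz": 0,"claw": 0}
    - {"tx": 0.0002,"ty": 0.001,"tz": 0,"wx": 0,"wy": 0,"wz": 0,"claw": 0}

```text
t: 18.4
eef_pos: [0.5876, 0.0893, 0.2732]
tool_rot: [0.771, 0.637, -0.002, 0.001]
contact_force: [-4.3, -7.1, 7.2]
opening: 0.179
```

```bash
python3 chk.py w9
```

```text
[0.58757301 0.08933884 0.27317193] [-5.03942975 -7.10770946  6.60025114] along -7.926292135400653
cell [0.0318 0.0475 0.0616] [-0.0153  0.0143]
lampwin [0.0615 0.0617 0.0652 0.0714]
house front [0.0895 0.0898]
```

>>> play_rows:
  deltas:
    - {"tx": 0.0001,"ty": 0.0005,"tz": 0,"wx": 0,"wy": 0,"wz": 0,"claw": 0}
    - {"tx": 0.0002,"ty": 0.001,"tz": 0,"wx": 0,"wy": 0,"wz": 0,"claw": 0}
    - {"tx": 0.0002,"ty": 0.001,"tz": 0,"wx": 0,"wy": 0,"wz": 0,"claw": 0}

```text
t: 18.75
eef_pos: [0.5877, 0.0903, 0.2732]
tool_rot: [0.771, 0.637, -0.002, 0.001]
contact_force: [-4.4, -6.6, 5.8]
opening: 0.179
```

>>> play_rows:
  deltas:
    - {"tx": 0.0001,"ty": 0.0005,"tz": 0,"wx": 0,"wy": 0,"wz": 0,"claw": 0}
    - {"tx": 0.0001,"ty": 0.0005,"tz": 0,"wx": 0,"wy": 0,"wz": 0,"claw": 0}

```text
t: 18.95
eef_pos: [0.5878, 0.0908, 0.2732]
tool_rot: [0.771, 0.637, -0.002, 0.001]
contact_force: [-4.7, -6.5, 6.3]
opening: 0.179
```

>>> play_rows:
  deltas:
    - {"tx": 0.0001,"ty": 0.0005,"tz": 0,"wx": 0,"wy": 0,"wz": 0,"claw": 0}
    - {"tx": 0.0001,"ty": 0.0005,"tz": 0,"wx": 0,"wy": 0,"wz": 0,"claw": 0}

```text
t: 19.15
eef_pos: [0.5879, 0.0913, 0.2732]
tool_rot: [0.771, 0.637, -0.002, 0.001]
contact_force: [-5.5, -6.2, 6.5]
opening: 0.176
```

>>> play_rows:
  deltas:
    - {"tx": 0.0001,"ty": 0.0005,"tz": 0,"wx": 0,"wy": 0,"wz": 0,"claw": 0}
    - {"tx": 0.0001,"ty": 0.0005,"tz": 0,"wx": 0,"wy": 0,"wz": 0,"claw": 0}

```text
t: 19.35
eef_pos: [0.588, 0.0918, 0.2732]
tool_rot: [0.771, 0.637, -0.002, 0.001]
contact_force: [-5.4, -6.5, 6.8]
opening: 0.18
```

>>> play_rows:
  deltas:
    - {"tx": 0.0001,"ty": 0.0005,"tz": 0,"wx": 0,"wy": 0,"wz": 0,"claw": 0}
    - {"tx": 0.0001,"ty": 0.0005,"tz": 0,"wx": 0,"wy": 0,"wz": 0,"claw": 0}

```text
t: 19.55
eef_pos: [0.5881, 0.0923, 0.2732]
tool_rot: [0.771, 0.637, -0.002, 0.001]
contact_force: [-4.9, -6.9, 6.7]
opening: 0.179
```

```bash
python3 chk.py w10
```

```text
[0.58813385 0.09234063 0.27317687] [-4.99029387 -6.91240448  6.10725901] along -7.725235993043721
cell [0.0318 0.0476 0.0616] [-0.0153  0.0143]
lampwin [0.0615 0.0617 0.0633 0.069 ]
house front [0.0865 0.0869]
```

>>> play_rows:
  deltas:
    - {"tx": 0.0001,"ty": 0.0005,"tz": 0,"wx": 0,"wy": 0,"wz": 0,"claw": 0}
    - {"tx": 0.0001,"ty": 0.0005,"tz": 0,"wx": 0,"wy": 0,"wz": 0,"claw": 0}

```text
t: 19.8
eef_pos: [0.5882, 0.0928, 0.2732]
tool_rot: [0.771, 0.637, -0.002, 0.001]
contact_force: [-5.0, -6.8, 7.4]
opening: 0.179
```

>>> play_rows:
  deltas:
    - {"tx": 0.0001,"ty": 0.0005,"tz": 0,"wx": 0,"wy": 0,"wz": 0,"claw": 0}
    - {"tx": 0.0001,"ty": 0.0005,"tz": 0,"wx": 0,"wy": 0,"wz": 0,"claw": 0}

```text
t: 20.0
eef_pos: [0.5883, 0.0931, 0.2732]
tool_rot: [0.771, 0.637, -0.003, 0.001]
contact_force: [-5.5, -7.4, 7.3]
opening: 0.185
```

>>> play_rows:
  deltas:
    - {"tx": 0.0001,"ty": 0.0004,"tz": 0,"wx": 0,"wy": 0,"wz": 0,"claw": 0}
    - {"tx": 0.0001,"ty": 0.0004,"tz": 0,"wx": 0,"wy": 0,"wz": 0,"claw": 0}
    - {"tx": 0.0001,"ty": 0.0004,"tz": 0,"wx": 0,"wy": 0,"wz": 0,"claw": 0}

```text
t: 20.3
eef_pos: [0.5884, 0.0933, 0.2732]
tool_rot: [0.771, 0.637, -0.003, 0.001]
contact_force: [-4.9, -8.9, 5.8]
opening: 0.179
```

```bash
python3 chk.py w11
```

```text
[0.58836413 0.0932678  0.27315489] [-4.58077735 -9.20990904  7.01481207] along -9.905331324935425
cell [0.0314 0.0472 0.0612] [-0.0153  0.0143]
lampwin [0.0612 0.0619 0.0633 0.0686]
house front [0.0858 0.0862]
```

>>> play_rows:
  deltas:
    - {"tx": 0.0001,"ty": 0.0004,"tz": 0,"wx": 0,"wy": 0,"wz": 0,"claw": 0}
    - {"tx": 0.0001,"ty": 0.0007,"tz": 0,"wx": 0,"wy": 0,"wz": 0,"claw": 0}
    - {"tx": 0.0001,"ty": 0.0007,"tz": 0,"wx": 0,"wy": 0,"wz": 0,"claw": 0}
    - {"tx": 0.0001,"ty": 0.0007,"tz": 0,"wx": 0,"wy": 0,"wz": 0,"claw": 0}

```text
t: 20.75
eef_pos: [0.5884, 0.0936, 0.2732]
tool_rot: [0.771, 0.637, -0.003, 0.001]
contact_force: [-4.4, -9.9, 6.7]
opening: 0.179
```

```bash
python3 chk.py w12
```

```text
[0.5884271  0.09359786 0.27313089] [ -4.86780306 -10.46593404   7.52626684] along -11.19291329763857
cell [0.0313 0.0471 0.061 ] [-0.0153  0.0143]
lampwin [0.061  0.0615 0.0629 0.0686]
house front [0.0856 0.0861]
```

>>> play_rows:
  deltas:
    - {"tx": 0.0001,"ty": 0.0004,"tz": 0,"wx": 0,"wy": 0,"wz": 0,"claw": 0}
    - {"tx": 0.0001,"ty": 0.0007,"tz": 0,"wx": 0,"wy": 0,"wz": 0,"claw": 0}
    - {"tx": 0.0001,"ty": 0.0007,"tz": 0,"wx": 0,"wy": 0,"wz": 0,"claw": 0}
    - {"tx": 0.0001,"ty": 0.0007,"tz": 0,"wx": 0,"wy": 0,"wz": 0,"claw": 0}
    - {"tx": 0.0001,"ty": 0.0007,"tz": 0,"wx": 0,"wy": 0,"wz": 0,"claw": 0}

```text
t: 21.3
eef_pos: [0.5885, 0.094, 0.2732]
tool_rot: [0.771, 0.637, -0.004, 0.001]
contact_force: [-5.5, -10.2, 8.3]
opening: 0.18
```

```bash
python3 chk.py w13
```

```text
[0.58850316 0.09397879 0.27313663] [ -5.24577908 -10.44564782   7.22312171] along -11.243818849243208
cell [0.0309 0.0467 0.0608] [-0.0153  0.0143]
lampwin [0.0608 0.0614 0.0629 0.0685]
house front [0.0853 0.0858]
```

>>> play_rows:
  deltas:
    - {"tx": 0.0001,"ty": 0.0005,"tz": 0,"wx": 0,"wy": 0,"wz": 0,"claw": 0}
    - {"tx": 0.0001,"ty": 0.0005,"tz": 0,"wx": 0,"wy": 0,"wz": 0,"claw": 0}
    - {"tx": 0.0001,"ty": 0.0005,"tz": 0,"wx": 0,"wy": 0,"wz": 0,"claw": 0}
    - {"tx": 0.0001,"ty": 0.0005,"tz": 0,"wx": 0,"wy": 0,"wz": 0,"claw": 0}

```text
t: 21.75
eef_pos: [0.5886, 0.0942, 0.2732]
tool_rot: [0.771, 0.637, -0.004, 0.002]
contact_force: [-6.1, -11.9, 7.5]
opening: 0.18
```

```bash
python3 chk.py w14; python3 -c "
from workcell import *
import numpy as np
for i in range(4):
    snapshot('wrist'); f=sense()['contact_force']; print(f.round(2),f@np.array([.1874,.9823,0]))"
```

```text
[0.58859049 0.09426292 0.27317695] [ -6.91370075 -12.28765646   7.83710101] along -13.365792462225171
cell [0.0308 0.0466 0.0605] [-0.0153  0.0143]
lampwin [0.0606 0.0609 0.0624 0.068 ]
house front [0.0851 0.0856]
[ -6.28 -11.9    8.43] -12.868120554496421
[ -5.08 -11.53   7.34] -12.273034559120465
[ -5.43 -12.21   8.11] -13.009863477278731
[ -6.32 -11.7    8.57] -12.674562488905858
```

>>> play_rows:
  deltas:
    - {"tx": 0,"ty": 0,"tz": 0,"wx": 0,"wy": 0,"wz": 0,"claw": 0.3}
    - {"tx": 0,"ty": 0,"tz": 0,"wx": 0,"wy": 0,"wz": 0,"claw": 0.5}
    - {"tx": 0,"ty": 0,"tz": 0,"wx": 0,"wy": 0,"wz": 0,"claw": 0.7}
    - {"tx": 0,"ty": 0,"tz": 0,"wx": 0,"wy": 0,"wz": 0,"claw": 0.7}
    - {"tx": 0,"ty": 0,"tz": 0.01,"wx": 0,"wy": 0,"wz": 0,"claw": 0.7}
    - {"tx": 0,"ty": 0,"tz": 0.04,"wx": 0,"wy": 0,"wz": 0,"claw": 0.7}
    - {"tx": 0,"ty": 0,"tz": 0.08,"wx": 0,"wy": 0,"wz": 0,"claw": 0.7}
    - {"tx": 0,"ty": -0.02,"tz": 0.11,"wx": 0,"wy": 0,"wz": 0,"claw": 0.7}
    - {"tx": 0,"ty": -0.05,"tz": 0.12,"wx": 0,"wy": 0,"wz": 0,"claw": 0.7}
    - {"tx": 0,"ty": -0.05,"tz": 0.12,"wx": 0,"wy": 0,"wz": 0,"claw": 0.7}
    - {"tx": 0,"ty": -0.05,"tz": 0.12,"wx": 0,"wy": 0,"wz": 0,"claw": 0.7}

```text
t: 23.1
eef_pos: [0.5893, 0.0471, 0.393]
tool_rot: [0.772, 0.636, 0.001, 0.0]
contact_force: [-0.8, 0.0, -0.5]
opening: 0.7
```

```bash
python3 - <<'E'
from fit import *
im,d,K,M=cam("wrist"); cv2.imwrite("pics/w15.png",im); print(sense()["eef_pos"],sense()["contact_force"])
P=cloud(d,K,M)
print("cell",rect(P,box(P,[.55,.10,.0965],[.65,.1495,.11])))
print("headtop",rect(P,box(P,[.5,0.02,.082],[.65,.12,.0945])))
print("post",rect(P,box(P,[.5,.04,.118],[.65,.15,.14])))
m=box(P,[.55,.10,.0965],[.65,.1495,.11]); q=P[m]; A=np.c_[q[:,:2]-q[:,:2].mean(0),np.ones(len(q))]; print("cap plane slope,z",np.linalg.lstsq(A,q[:,2],rcond=None)[0].round(4))
E
```

```text
[0.58902705 0.04757781 0.3920688 ] [-0.70107544  0.37394765  0.04698622]
cell (array([594.1, 126.1]), array([30., 52.], dtype=float32), array([169.77,  79.77], dtype=float32), np.int64(1693))
headtop (array([586.4,  81.1]), array([74.3, 59.6], dtype=float32), array([169.17,  79.17], dtype=float32), np.int64(6217))
post (array([588.7,  92.6]), array([15.8, 16.1], dtype=float32), array([169.14,  79.14], dtype=float32), np.int64(572))
cap plane slope,z [-0.0082 -0.0036  0.1024]
```

View pics/w15.png

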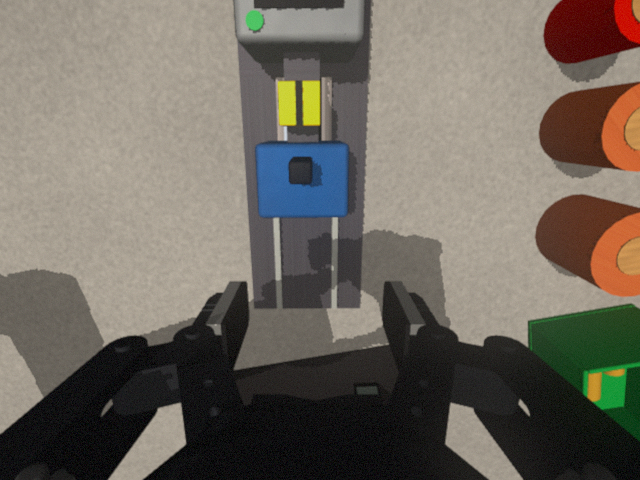

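```bash
python3 - <<'E'
from fit import *
im,d,K,M=cam("wrist"); P=cloud(d,K,M)
hsv=cv2.cvtColor(im,cv2.COLOR_BGR2HSV); m=cv2.morphologyEx(((hsv[...,0]>20)&(hsv[...,0]<40)&(hsv[...,1]>120)).astype(np.uint8),cv2.MORPH_CLOSE,np.ones((9,9)))>0
m&=box(P,[.55,.10,.098],[.65,.17,.107]); print("cell",rect(P,m))
q=P[m]; A=np.c_[q[:,:2]-q[:,:2].mean(0),np.ones(len(q))]; print("slope,z",np.linalg.lstsq(A,q[:,2],rcond=None)[0].round(4))
c=q[:,:2].mean(0)*1000; n=np.array([.9823,-.1874]); print("lateral vs head", (c-[586.4,81.1])@n)
hand_in()
E
```

```text
cell (array([596. , 137.7]), array([29.8, 29.5], dtype=float32), array([169.09,  79.09], dtype=float32), np.int64(1875))
slope,z [0.0021 0.0049 0.1024]
lateral vs head -1.0029268982785937
the job is handed in; nothing more can be done
```

The amber cell is standing in the guide channel, nipped between the two windows. The gripper is open and clear, and the job is handed in; no verdict was reported.

I gripped the cell by its black faces, set it on the rubber floor with a touch of about 3 N, and let go. Then I gripped the head's post and slid the head forward until I felt the cell meet the lamp window. I pressed on about 1 mm more, released, and backed away.

**Last checks (after release, just before hand-in):**
- **Squareness:** the cell's yaw is 79.1°, against 79.2° for the gauge.
- **Upright:** the cap slopes less than 0.3°, and its top is at 102.4 mm, as expected for a cell on the channel floor.
- **Centring:** about 1 mm off the head's centre line, within the 3 mm limit.
- **Position:** the cell's centre is at about y = 37 mm in the gauge frame.
- **Fingers:** no contact force on the tool.

**Nip force:** I estimate 5.4–6 N. It comes from the push force less the friction felt earlier, and from how far the cell moved against the spring. The two estimates disagreed one step earlier (about 3.7 N against 5.4 N), so I pressed slightly further before letting go. I could not measure the nip directly after release.

One cap measurement right after release gave a wrong shape because the lamp house was in it. I repeated it with the cap alone, and the yaw, slope and centring above come from that repeat.

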